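# Check a casting flask with the spot thermometer and log the reading

## Robot

A 7-joint arm with a two-finger parallel gripper is mounted at the origin on the work surface. World frame = base frame: x ahead of the robot, y to its left, z up, the work surface at z = 0. Lengths are in mm, angles in rad, forces in N, time in s.
With the tool pointing down it reaches from about 400 to 750 mm from the base axis. Payload 19.5 kg.
Tool frame: the origin (TCP) lies at the very end of the fingers, on their centre line; the grasp point (between the pads) lies 19 mm behind it; z points along the fingers, y is the line along which they close (so a half turn about z gives the same grasp; the last joint's range is limited). The gripper opens to 85 mm and grips with 20 to 120 N. Pads are 22 mm wide; open, the fingers measure 114 mm over their backs; the gripper's body (76 mm by 85 mm) begins 54 mm behind the grasp point. The pads swing forward as they close: fully open they stand 13 mm farther back than shut.
Start: joints at [-1.236, 0.707, -0.028, 1.485, 0.022, 0.951, -0.075], TCP at [211.555, 534.639, 231.268] pointing down, gripper open.
Joint ranges: [-2.71, 2.71], [-0.32, 2.16], [-1.57, 1.52], [0, 2.45], [-1.46, 4.6], [0, 2.02], [-2.83, 2.83]. Speed limits (rad/s): [1.89, 1.89, 2.57, 2.57, 3.01, 3.01, 3.01].

## Interface

Orientations are given as a 3x3 rotation matrix whose columns are the frame's x, y, z axes.
In Python, from rig import env gives the robot as it stands.
- The arm moves only by the tool servo_tool, never from a script. Its argument "increments" is a list of rows, each an object with "angular": the turn, a rotation vector about the tool's x, y, z each as a share of 0.08 rad, from -1 to 1, a list of three; "dp": the shift along the tool's x, y, z each as a share of 0.04 m, from -1 to 1, a list of three; "fingers": the closure, from -1 (fully open) to 1 (shut). A call has 1 to 12 rows; each row shifts and turns the commanded pose from where the row before left it, along the tool's axes as they then stand; what a row does not reach is not made up. A row lasts 1/12 s, in which the tool goes at most 41.7 mm and 7.16 degrees, less where a joint would pass 70% of its speed; a pose out of reach is approached as far as the arm can. A call with a number of a shift or a turn outside -1 to 1 is refused whole. A call with a gripper value outside its range is refused whole. The fingers move at their own pace and stop on an object; "squeeze" is the grip in N (left out, the last holds). Time passes only in rows, so rows that do not move let the fingers close. It gives the time, the measured TCP pose, the force, the opening and the grip force at its end, in the units of the state.
- env.sense(): the state, without advancing time (a new reading comes with each control period).
- env.get_image(name): name is "scene" or "top" or "wrist"; returns the picture (384x512x3 uint8, red, green, blue); there is no depth.
- env.camera_model(name): a dict with "fx", "fy", "cx", "cy" (pixels), "rvec" (rotation vector, rad) and "tvec" (3), from world to camera coordinates, as OpenCV has them. Camera axes: x right, y down, z forward; pixel columns grow to the right and rows downward; lengths in mm; the calibration is good to about 2 mm. A picture is of the moment at which its call begins: read the wrist's pose just before it. camera_model takes no time and is no camera call; for the wrist camera it gives the pose at the moment of the call.
- env.sign_off(): hands the job in; it is judged then, once.
The state is a dict: "time_s": time; "joints": joint angles; "qd": joint speeds; "joint_torque": joint torques, N m; "eef_pos": TCP position; "orientation": TCP orientation; "contact_force": force on the tool from outside, world axes, zero at the start; "moment": the same for the moment, N m; "grip_width": finger opening in mm; "grasp_force": force on a finger pad.
Only numpy, scipy, OpenCV 4.12 (cv2) and the standard library are available. Lean on these libraries where they do the work, as an engineer would, in place of code of your own. Each camera call takes 0.05 s, during which the arm holds its last target. There are 200 camera calls.

## Task

Take the spot thermometer out of its stand and aim it into the sprue mouth of the wider of the two leaning casting flasks: square to the flask's tilted face, lens about 50 mm from it, held steady for a good second without touching either flask. Put the thermometer back upright in its stand and let go of it, then press the logger's spring pedal right down to its stop and let it spring back up. Leave everything else where it is.

Things in the scene. Friction and masses are not known exactly. Their poses are not given: they have to be found in the camera images.
- thermometer: Infrared spot thermometer (loose, 0.15-0.3 kg), stands lens-down in its stand. Origin: centre of the lens, its lowest point; own z runs up the body, it looks along -z. From the lens up: steel barrel 22 mm across (16 at the lens) to z = 45 mm; rubber collar 48 mm across, 45 to 51 mm; black handle, 36 mm (x) by 30 mm (y), 51 to 125 mm (top). Screen on the handle's -x face.
- grip (a point): Point on the thermometer's axis in the middle of the handle where it is well gripped, 96 mm above the lens (109 mm above the table in the stand).
- spot (a point): The thermometer's measuring spot: point on its axis 50 mm in front of the lens (z = -50 mm).
- stand_top (a point): Centre of the top of the thermometer's stand, 58 mm above the table: a grey square sleeve 52 mm outside, 34 mm square inside, 48 mm deep, on a dark 100 x 100 x 10 mm base, fixed to the table. The thermometer's collar rests on the sleeve's top, the lens then 13 mm above the table, 45 mm below this point.
- wide_flask: Steel cylinder filled with white plaster, 64 mm across, 75 mm long, a 30 mm funnel (sprue mouth) in its face; leans 0.45 rad (26 deg) from upright in a fixed steel cradle (base 110 x 100 mm), face up and towards the robot, turned up to 0.5 rad. The one to measure. Origin: centre of its round underside; own z is the cylinder's axis, out through the face.
- wide_flask_mouth (a point): Centre of the wide flask's face (middle of the sprue mouth), about 97 mm above the table; its z is the face's normal, pointing out.
- narrow_flask: Steel cylinder filled with white plaster, 44 mm across, 62 mm long, a 30 mm funnel (sprue mouth) in its face; leans 0.45 rad (26 deg) from upright in a fixed steel cradle (base 110 x 100 mm), face up and towards the robot, turned up to 0.5 rad. Not to be measured. Origin and axes as for the wide one; the two change places from run to run.
- pedal (a joint): Spring pedal of the logger: an aluminium plate, 125 x 76 x 8 mm, with rubber ribs, hinged at its far end on a grey base 160 x 100 mm fixed to the table. 0 = up (free end about 60 mm above the table), 0.28 rad = down on its stop (plate level, its top 26 mm above the table). Fully down takes about 7 N at the pad; the spring brings it back.
- pedal_pad (a point): Point 2 mm over the pedal's top, on its midline 90 mm from the hinge, the place to press; about 52 mm above the table when up, 28 mm when down. The hinge lies along its +x.
- jar: Bystander (loose): closed glass jar with steel lid, 72 mm across, 85 mm tall.
- soldering_block: Bystander (loose): white ceramic block 70 x 50 x 25 mm.
- dish: Bystander (loose): white china dish, 68 mm across, 24 mm tall.
- bench_brush: Bystander (loose): wooden-handled brush lying down, 180 mm long.
- ring_mandrel: Bystander (loose): tapered steel rod lying down, 190 mm long, 28 mm at its thick end.
- file_cup: Bystander (loose): steel cup, 76 mm across, 100 mm tall.
- needle_file: Bystander (loose): small hand tool with dark wooden handle lying down, 160 mm long.
There are look-alikes about, which are no part of the job. There is more than one size of the part that bears pedal; the job needs the larger. What is shaped like the part that bears stand_top but orange is not meant.

How it is judged:
By the outcome, as a careful person would: the job done as asked, in the order asked, and still so for the second after the job is handed in, with the robot touching nothing.
It also fails if it takes over 61 s, if anything falls off the work surface, if the arm or the gripper's body presses on something with over 40 N, if the wrist force passes 120 N, or if a joint passes its speed limit or range.

## Working session

There is one attempt and no reset: what is moved stays moved. The work goes in short steps, Python scripts to look and compute and a tool call to move; the robot and the scene stay as the last step left them, time stands still between calls to the robot, and variables do not carry over. Pictures are saved under pics/ and viewed, at most 10 in all, crops included, and the job is handed in when it is done.

Besides the shell and the picture viewer there is one more tool, called after "Request:" as a command line: name --argument value ..., lists and objects as JSON in quotes. servo_tool: Moves the arm, as the interface text tells. Its arguments: {"type":"object","properties":{"increments":{"type":"array","items":{"type":"object","properties":{"angular":{"type":"array","items":{"type":"number","minimum":-1,"maximum":1}},"dp":{"type":"array","items":{"type":"number","minimum":-1,"maximum":1}},"fingers":{"type":"number"}}}},"squeeze":{"type":"number"}},"required":["increments"]}

```bash
mkdir -p pics; python3 - <<'E'
from rig import env
import cv2,numpy as np
for n in("scene","top"):
    im=env.get_image(n); cv2.imwrite(f"pics/{n}0.png",im[:,:,::-1]); 
    c=env.camera_model(n); print(n,{k:np.round(v,3).tolist() for k,v in c.items()})
s=env.sense();print(s['time_s'],np.round(s['eef_pos'],1),np.round(s['orientation'],3).tolist(),s['grip_width'])
E
```

```text
scene {'fx': 476.218, 'fy': 476.218, 'cx': 253.334, 'cy': 189.582, 'rvec': [1.012, 2.507, -0.995], 'tvec': [394.094, -245.371, 1971.405]}
top {'fx': 358.66, 'fy': 358.66, 'cx': 258.806, 'cy': 194.836, 'rvec': [2.186, -2.18, 0.11], 'tvec': [21.223, 546.875, 964.127]}
0.1 [211.5 534.4 230.9] [[-0.93, 0.368, -0.0], [0.368, 0.93, -0.001], [-0.0, -0.001, -1.0]] 85.0664941981558
```

View pics/scene0.png

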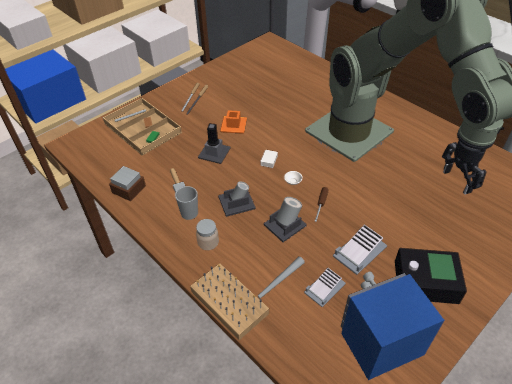

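View pics/top0.png

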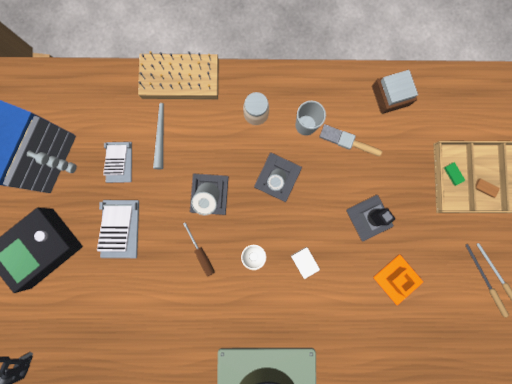

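The scene holds these candidates, with top-view pixels:
- **Flasks:** (204,203) has the larger white face, so it is the wide one. (276,182) is the narrow one.
- **Pedals:** (118,229) is the larger, (117,161) the smaller.
- **Stands:** the grey/dark one at (371,218) holds the thermometer. The orange one at (398,280) is the decoy.

I'll confirm these in one enlarged crop.

```bash
cat > h.py <<'E'
import cv2,numpy as np
class Cam:
    def __init__(s,c):
        s.K=np.array([[c['fx'],0,c['cx']],[0,c['fy'],c['cy']],[0,0,1.]]);s.r=np.array(c['rvec'],float);s.t=np.array(c['tvec'],float)
        s.R=cv2.Rodrigues(s.r)[0];s.C=-s.R.T@s.t
    def ray(s,uv): 
        d=s.R.T@np.linalg.inv(s.K)@np.array([uv[0],uv[1],1.]);return d/np.linalg.norm(d)
    def on(s,uv,z): 
        d=s.ray(uv);return s.C+d*(z-s.C[2])/d[2]
    def px(s,P): return cv2.projectPoints(np.array(P,float).reshape(-1,3),s.r,s.t,s.K,None)[0].reshape(-1,2)
def tri(c1,p1,c2,p2):
    a,b=c1.ray(p1),c2.ray(p2);m=np.stack([a,-b],1);k=np.linalg.lstsq(m,c2.C-c1.C,rcond=None)[0]
    A=c1.C+k[0]*a;B=c2.C+k[1]*b;return (A+B)/2,np.linalg.norm(A-B)
E
python3 - <<'E'
from h import *;from rig import env
T=cv2.imread('pics/top0.png');S=cv2.imread('pics/scene0.png')
def crop(im,x,y,w,h,f):return cv2.resize(im[y:y+h,x:x+w],None,fx=f,fy=f,interpolation=cv2.INTER_CUBIC)
# tiles 400x300, at 5x => 80x60 px
def tile(im,x,y):return crop(im,x,y,80,60,5)
o=np.vstack([np.hstack([tile(T,180,165),tile(T,340,190)]),np.hstack([tile(T,80,200),tile(T,240,150)])])
cv2.imwrite('pics/c1.png',o)
o=np.vstack([np.hstack([tile(S,255,185),tile(S,180,115)]),np.hstack([tile(S,320,220),tile(S,200,165)])])
cv2.imwrite('pics/c2.png',o)
t=Cam(env.camera_model('top'));s=Cam(env.camera_model('scene'));print(t.C,s.C)
for n,uv,z in(("wide",(204,203),97),("narrow",(276,182),87),("handle",(388,216),138),("pedal",(118,229),40)):print(n,t.on(uv,z).round(), s.px(t.on(uv,z)).round())
E
```

```text
[ 460.08612376   35.61793743 1008.02607617] [1323.73403954  843.15151736 1280.14757346]
wide [519. 163.  97.] [[292. 201.]]
narrow [575. -21.  87.] [[243. 183.]]
handle [ 486. -290.  138.] [[211. 125.]]
pedal [452. 399.  40.] [[360. 242.]]
```

View pics/c1.png

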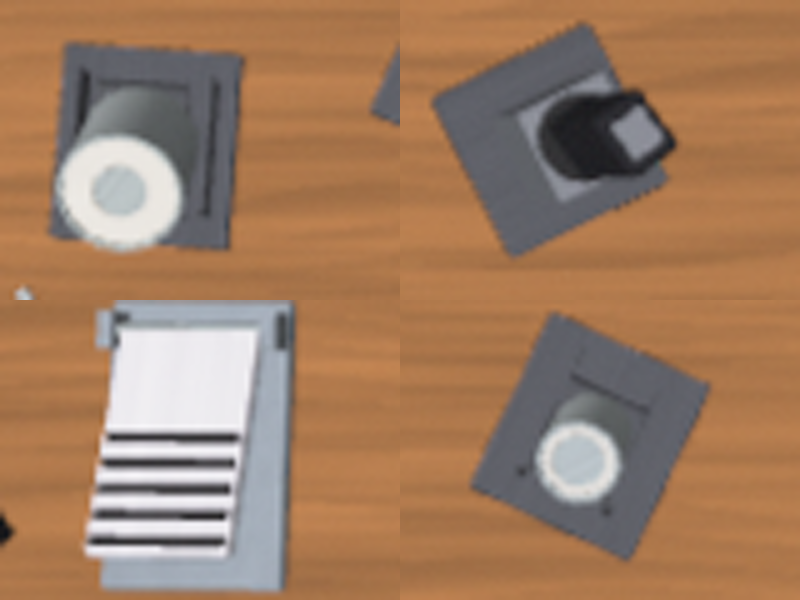

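View pics/c2.png

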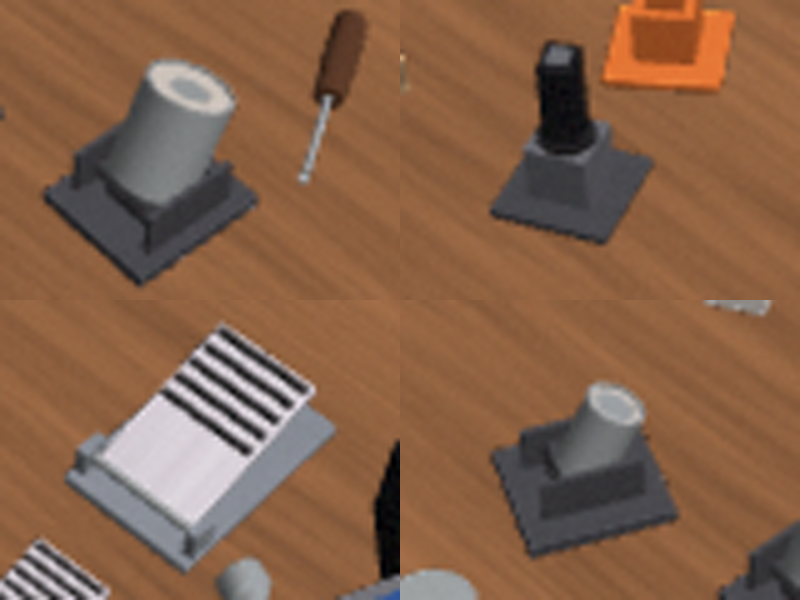

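The crops confirm the choice:
- **Wide flask:** white rim about 25 px across against 17 px for the narrow one. Face centre is at top (204,203) and scene (293,203).
- **Stand:** grey, holding the thermometer, with base corners from (346,210) to (393,226).
- **Larger pedal:** plate from (104,206)–(131,206) at the hinge to (98,251)–(126,251) at the free end.

Next I'll compute the poses.

```bash
cat > m.py <<'E'
from h import *;from rig import env
t=Cam(env.camera_model('top'));s=Cam(env.camera_model('scene'))
q=lambda o,p:np.array([o[0]+p[0]/5-.4,o[1]+p[1]/5-.4])
T=cv2.imread('pics/top0.png');S=cv2.imread('pics/scene0.png')
def ell(im,p,r=18):
    g=im.min(2);x,y=map(int,p);m=np.zeros_like(g);m[y-r:y+r,x-r:x+r]=(g[y-r:y+r,x-r:x+r]>165)*255
    cs=cv2.findContours(m,cv2.RETR_EXTERNAL,cv2.CHAIN_APPROX_NONE)[0];c=max(cs,key=cv2.contourArea);return cv2.fitEllipse(c)
et,es=ell(T,(204,203)),ell(S,(293,203));print(et,es)
P,g=tri(t,et[0],s,es[0]);print('wide mouth',P,g,t.on(et[0],97))
P,g=tri(t,q((180,165),(121,190)),s,q((255,185),(192,90)));print('  hand',P,g)
def quad(o,pts,z):
    w=np.array([t.on(q(o,p),z) for p in pts]);e=np.diff(np.vstack([w,w[:1]]),axis=0)
    print('  centre',w.mean(0).round(1),'edges',np.linalg.norm(e,axis=1).round(1),'dirs deg',np.degrees(np.arctan2(e[:,1],e[:,0])).round(1));return w
print('wide base');quad((180,165),[(66,43),(243,57),(228,248),(50,235)],10)
print('stand base');quad((340,190),[(185,22),(267,180),(115,258),(32,101)],10)
print('narrow base');quad((240,150),[(154,12),(310,83),(231,260),(70,188)],10)
n=tri(t,q((240,150),(179,162)),s,q((200,165),(216,103)));print('narrow mouth',n)
print('handle top',tri(t,q((340,190),(238,132)),s,q((180,115),(160,53))))
print('pedal corners')
A=q((80,200),(118,28)),q((80,200),(258,30)),q((80,200),(230,255)),q((80,200),(88,255))
B=q((320,220),(100,160)),q((320,220),(190,223)),q((320,220),(315,88)),q((320,220),(220,24))
for a,b,z in zip(A,B,(26,26,60,60)):
    print(' ',tri(t,a,s,b)[0].round(1),t.on(a,z).round(1))
# scene hinge order check by projecting
print(s.px([t.on(a,z) for a,z in zip(A,(26,26,60,60))]).round(1).tolist(),np.array(B).tolist())
E
python3 m.py
```

```text
((203.5688018798828, 202.8922882080078), (21.180648803710938, 23.687366485595703), 118.84312438964844) ((292.587646484375, 202.1884307861328), (6.416934013366699, 16.342191696166992), 113.57086944580078)
wide mouth [519.52970423 164.2659697   94.75871901] 0.09489521372415437 [519.35127151 163.98471823  97.        ]
  hand [519.60413223 164.74886055  93.12627973] 2.179865143820535
wide base
  centre [550.9 161.6  10. ] edges [ 99.4 107.3  99.  107.8] dirs deg [-94.3 176.1  86.   -3.7]
stand base
  centre [ 485.4 -286.5   10. ] edges [98.4 96.3 97.7 97.8] dirs deg [-153.7  116.7   27.1  -62.9]
narrow base
  centre [599.5 -30.8  10. ] edges [ 96.7 109.8  98.6 110.7] dirs deg [-114.5  155.8   66.   -25.2]
narrow mouth (array([575.48925766, -19.52647691,  79.63517674]), np.float64(0.5152401397427003))
handle top (array([ 485.5904392 , -287.22305043,  139.494078  ]), np.float64(1.5401883327559955))
pedal corners
  [531.3 407.3  77.6] [516.8 447.   26. ]
  [502.1 410.  -29.1] [516. 371.  26.]
  [375.1 411.7  -2.2] [396.6 370.   60. ]
  [417.5 403.9 111.4] [396.5 443.5  60. ]
[[358.3, 264.7], [339.5, 250.3], [363.8, 223.2], [382.4, 236.0]] [[339.6, 251.6], [357.6, 264.20000000000005], [382.6, 237.2], [363.6, 224.4]]
```

Everything fits the given sizes. The stand base measures about 98 mm at (485.4,-286.6), and the thermometer top at z≈139 is on the same axis. The wide mouth is at (519.4,164,~96.5) with its lean at 176° azimuth. The pedal hinge midpoint is (516,409) and its free end is at x=396.5. First move: go towards the middle, then turn.

Request:
servo_tool --increments '[{"dp": [-0.74,-0.57,-0.04],"angular": [0,0,0],"fingers": -1},{"dp": [-0.74,-0.57,-0.04],"angular": [0,0,0],"fingers": -1},{"dp": [-0.74,-0.57,-0.04],"angular": [0,0,0],"fingers": -1},{"dp": [-0.74,-0.57,-0.04],"angular": [0,0,0],"fingers": -1},{"dp": [-0.74,-0.57,-0.04],"angular": [0,0,0],"fingers": -1},{"dp": [-0.74,-0.57,-0.04],"angular": [0,0,0],"fingers": -1},{"dp": [-0.74,-0.57,-0.04],"angular": [0,0,0],"fingers": -1},{"dp": [-0.74,-0.57,-0.04],"angular": [0,0,0],"fingers": -1},{"dp": [-0.74,-0.57,-0.04],"angular": [0,0,0],"fingers": -1},{"dp": [-0.74,-0.57,-0.04],"angular": [0,0,0],"fingers": -1},{"dp": [-0.74,-0.57,-0.04],"angular": [0,0,0],"fingers": -1},{"dp": [-0.74,-0.57,-0.04],"angular": [0,0,0],"fingers": -1}]'

```text
time_s: 1.1
eef_pos: [441.7, 147.7, 250.5]
orientation: [[-0.93, 0.368, -0.0], [0.368, 0.93, -0.0], [0.0, -0.0, -1.0]]
contact_force: [0.5, 0.5, 0.4]
grip_width: 85.6
grasp_force: 0.0
```

Request:
servo_tool --increments '[{"dp": [0,0,0],"angular": [0,0,1],"fingers": -1},{"dp": [0,0,0],"angular": [0,0,1],"fingers": -1},{"dp": [0,0,0],"angular": [0,0,1],"fingers": -1},{"dp": [0,0,0],"angular": [0,0,1],"fingers": -1},{"dp": [0,0,0],"angular": [0,0,1],"fingers": -1},{"dp": [0,0,0],"angular": [0,0,1],"fingers": -1},{"dp": [0,0,0],"angular": [0,0,1],"fingers": -1},{"dp": [0,0,0],"angular": [0,0,1],"fingers": -1},{"dp": [0,0,0],"angular": [0,0,1],"fingers": -1},{"dp": [0,0,0],"angular": [0,0,1],"fingers": -1},{"dp": [0,0,0],"angular": [0,0,1],"fingers": -1},{"dp": [0,0,0],"angular": [0,0,1],"fingers": -1}]'

```text
time_s: 2.1
eef_pos: [441.1, 149.6, 250.4]
orientation: [[-0.228, 0.974, -0.0], [0.974, 0.228, -0.0], [-0.0, -0.0, -1.0]]
contact_force: [-0.3, -0.3, 0.3]
grip_width: 85.2
grasp_force: 0.0
```

Request:
servo_tool --increments '[{"dp": [0,0,0],"angular": [0,0,1],"fingers": -1},{"dp": [0,0,0],"angular": [0,0,1],"fingers": -1},{"dp": [0,0,0],"angular": [0,0,1],"fingers": -1},{"dp": [0,0,0],"angular": [0,0,1],"fingers": -1},{"dp": [0,0,0],"angular": [0,0,1],"fingers": -1},{"dp": [0,0,0],"angular": [0,0,1],"fingers": -1},{"dp": [0,0,0],"angular": [0,0,1],"fingers": -1},{"dp": [0,0,0],"angular": [0,0,1],"fingers": -1},{"dp": [0,0,0],"angular": [0,0,1],"fingers": -1},{"dp": [0,0,0],"angular": [0,0,1],"fingers": -1},{"dp": [0,0,0],"angular": [0,0,1],"fingers": -1},{"dp": [0,0,0],"angular": [0,0,1],"fingers": -1}]'

```text
time_s: 3.1
eef_pos: [441.1, 149.6, 250.4]
orientation: [[0.667, 0.745, -0.0], [0.745, -0.667, -0.0], [-0.0, -0.0, -1.0]]
contact_force: [-0.3, 0.4, 0.9]
grip_width: 85.5
grasp_force: 0.0
```

```bash
cat > d.py <<'E'
import numpy as np
from scipy.spatial.transform import Rotation as Ro
from rig import env
def mk(z,yang):
    z=np.array(z,float);z/=np.linalg.norm(z);y=np.array([np.cos(yang),np.sin(yang),0]);y-=z*(y@z);y/=np.linalg.norm(y);return np.stack([np.cross(y,z),y,z],1)
def go(P,R=None):
    s=env.sense();R0=np.array(s['orientation']);p=np.array(s['eef_pos']);d=np.array(P)-p
    print('t',round(s['time_s'],2),'pos',p.round(1),'j',np.round(s['joints'],2),'w',round(s['grip_width'],1),'F',np.round(s['contact_force'],1))
    if R is None:R=R0
    print(' dp/40 in present axes',(R0.T@d/40).round(2),'in target axes',(R.T@d/40).round(2),'rot/.08',(Ro.from_matrix(R0.T@R).as_rotvec()/.08).round(2))
DOWN=[0,0,-1]
E
python3 -c "
from d import *
go([485.4,-286.6,235],mk(DOWN,np.radians(-63)))"
```

```text
t 3.1 pos [441.1 149.6 250.4] j [-0.69  0.57  0.51  1.84 -0.37  0.82 -0.73] w 85.5 F [-0.3  0.4  0.9]
 dp/40 in present axes [-7.39  8.1   0.39] in target axes [-3.96 10.22  0.38] rot/.08 [-0.    0.01  4.62]
```

Request:
servo_tool --increments '[{"dp": [0,0,0],"angular": [0,0,0.92],"fingers": -1},{"dp": [0,0,0],"angular": [0,0,0.92],"fingers": -1},{"dp": [0,0,0],"angular": [0,0,0.92],"fingers": -1},{"dp": [0,0,0],"angular": [0,0,0.92],"fingers": -1},{"dp": [0,0,0],"angular": [0,0,0.92],"fingers": -1}]'

```text
time_s: 3.52
eef_pos: [441.1, 149.6, 250.4]
orientation: [[0.89, 0.456, -0.0], [0.456, -0.89, -0.0], [-0.0, -0.0, -1.0]]
contact_force: [-0.6, 0.1, -0.7]
grip_width: 85.1
grasp_force: 0.0
```

Request:
servo_tool --increments '[{"dp": [-0.33,0.85,0],"angular": [0,0,0],"fingers": -1},{"dp": [-0.33,0.85,0],"angular": [0,0,0],"fingers": -1},{"dp": [-0.33,0.85,0],"angular": [0,0,0],"fingers": -1},{"dp": [-0.33,0.85,0],"angular": [0,0,0],"fingers": -1},{"dp": [-0.33,0.85,0],"angular": [0,0,0],"fingers": -1},{"dp": [-0.33,0.85,0],"angular": [0,0,0],"fingers": -1},{"dp": [-0.33,0.85,0],"angular": [0,0,0],"fingers": -1},{"dp": [-0.33,0.85,0],"angular": [0,0,0],"fingers": -1},{"dp": [-0.33,0.85,0],"angular": [0,0,0],"fingers": -1},{"dp": [-0.33,0.85,0],"angular": [0,0,0],"fingers": -1},{"dp": [-0.33,0.85,0],"angular": [0,0,0],"fingers": -1},{"dp": [-0.33,0.85,0],"angular": [0,0,0],"fingers": -1}]'

```text
time_s: 4.52
eef_pos: [487.4, -287.4, 250.3]
orientation: [[0.888, 0.459, -0.0], [0.459, -0.888, 0.0], [-0.0, -0.0, -1.0]]
contact_force: [0.4, 0.1, -0.2]
grip_width: 85.5
grasp_force: 0.0
```

Request:
servo_tool --increments '[{"dp": [0,0,0],"angular": [0,0,0],"fingers": -1},{"dp": [0,0,0],"angular": [0,0,0],"fingers": -1}]'

```text
time_s: 4.68
eef_pos: [487.0, -287.3, 249.9]
orientation: [[0.89, 0.456, -0.001], [0.456, -0.89, -0.0], [-0.001, -0.0, -1.0]]
contact_force: [-0.2, 0.8, -1.1]
grip_width: 85.5
grasp_force: 0.0
```

```bash
python3 -c "
from d import *;from h import *
go([485.4,-286.6,235],mk(DOWN,np.radians(-63)))
c=Cam(env.camera_model('wrist'));im=env.get_image('wrist');cv2.imwrite('pics/w1.png',im[:,:,::-1])
print(c.C,c.R.tolist(),c.K[0,0]);print(c.px([[485.4,-286.6,138],[485.4,-286.6,58],[485.4,-286.6,10]]))"
```

```text
t 4.68 pos [ 487.  -287.3  249.9] j [ 0.23  0.72  0.51  1.5  -0.39  1.02 -0.26] w 85.5 F [-0.2  0.8 -1.1]
 dp/40 in present axes [-0.03 -0.03  0.37] in target axes [-0.03 -0.03  0.37] rot/.08 [-0.    0.01  0.03]
[ 559.908289   -249.51425369  392.52908133] [[0.4565058461900451, -0.889719981000614, 0.0008762434470482583], [-0.842570964998407, -0.431997419940358, 0.32164016867693535], [-0.2857911498559127, -0.14756891465732608, -0.9468615707118406]] 344.822287949395
[[250.10108285 193.57142764]
 [250.3829905  168.61360534]
 [250.49943151 158.30485955]]
```

View pics/w1.png

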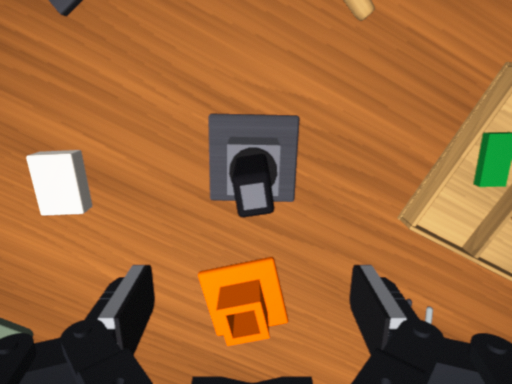

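The wrist view shows the thermometer top at about (254,197), turned a few degrees from the stand, whose base centre is at (254,158). The orange stand at (243,300) is the decoy. I'll measure the cap precisely.

```bash
python3 -c "
from d import *;from h import *
c=Cam(env.camera_model('wrist'));im=cv2.imread('pics/w1.png')
# rectify onto horizontal planes, 4 px/mm, +u = tool y, +v = -tool x
R=np.array(env.sense()['orientation']);o=np.array([487,-287.3,0])
def rect(z,h=60,f=4):
    g=[o+[0,0,z]+R[:,1]*a+R[:,0]*b for a,b in((-h,h),(h,h),(h,-h),(-h,-h))]
    H=cv2.getPerspectiveTransform(c.px(g).astype(np.float32),np.float32([[0,0],[2*h*f,0],[2*h*f,2*h*f],[0,2*h*f]]));return cv2.warpPerspective(im,H,(2*h*f,2*h*f),flags=cv2.INTER_CUBIC)
def box(m,n,h=60,f=4):
    k=cv2.morphologyEx(m.astype(np.uint8)*255,cv2.MORPH_OPEN,np.ones((5,5)));cs=cv2.findContours(k,0,1)[0]
    for cc in sorted(cs,key=cv2.contourArea)[-2:]:
        r=cv2.minAreaRect(cc);a,b=r[0][0]/f-h,h-r[0][1]/f;print(n,'tool-frame y,x',round(a,1),round(b,1),'size',np.round(np.array(r[1])/f,1),'ang',round(r[2],1),'world',(o+R[:,1]*a+R[:,0]*b).round(1))
a=rect(138);b=rect(10)
A=a.max(2).astype(int);cap=(A>110)&(a.min(2)>95);cap[:150]=0
box(cap,'cap');box(A<60,'black')
B=b.max(2).astype(int)-b.min(2);box(B<45,'base')
s=rect(58);S=s.astype(int);box((S.max(2)-S.min(2)<45)&(S.max(2)>105)&(S.max(2)<160),'sleeve')
cv2.imwrite('pics/r.png',np.hstack([a,b]))
"
```

```text
cap tool-frame y,x -18.4 10.8 size [23.5  5.2] ang 90.0 world [ 488.1 -266.     0. ]
cap tool-frame y,x -0.3 -2.0 size [20.  17.9] ang 81.3 world [ 485.  -287.9    0. ]
black tool-frame y,x 0.9 9.4 size [53.5 35.4] ang 80.9 world [ 495.8 -283.8   -0. ]
base tool-frame y,x -0.3 -5.7 size [ 98.5 108.8] ang 1.1 world [ 481.8 -289.6    0. ]
sleeve tool-frame y,x 0.0 -28.8 size [26.5 23.8] ang 81.5 world [ 461.4 -300.5    0. ]
sleeve tool-frame y,x -0.2 -1.9 size [53.6 52.8] ang 1.2 world [ 485.2 -288.     0. ]
```

View pics/r.png

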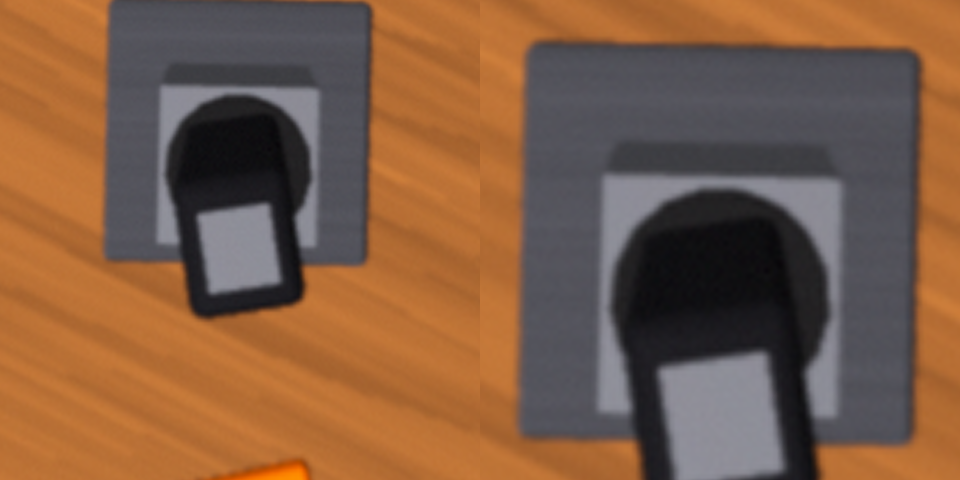

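The cap centre is at (485.0,-287.9) and the sleeve centre agrees at (485.2,-288.0). The handle's 30 mm width lies along the tool y, turned −8.7°. I'll descend and grip.

Request:
servo_tool --increments '[{"dp": [-0.05,-0.01,0],"angular": [0,0,-0.95],"fingers": -1},{"dp": [0,0,0],"angular": [0,0,-0.95],"fingers": -1},{"dp": [0,0,0.5],"angular": [0,0,0],"fingers": -1},{"dp": [0,0,0.7],"angular": [0,0,0],"fingers": -1},{"dp": [0,0,0.7],"angular": [0,0,0],"fingers": -1},{"dp": [0,0,0.7],"angular": [0,0,0],"fingers": -1},{"dp": [0,0,0.6],"angular": [0,0,0],"fingers": -1},{"dp": [0,0,0.5],"angular": [0,0,0],"fingers": -1},{"dp": [0,0,0.3],"angular": [0,0,0],"fingers": -1},{"dp": [0,0,0],"angular": [0,0,0],"fingers": -1}]'

```text
time_s: 5.57
eef_pos: [485.2, -284.3, 88.5]
orientation: [[0.808, 0.589, -0.003], [0.589, -0.808, 0.002], [-0.001, -0.003, -1.0]]
contact_force: [-1.3, -0.5, -0.0]
grip_width: 85.1
grasp_force: 0.0
```

Request:
servo_tool --squeeze 45 --increments '[{"dp": [0,0,0],"angular": [0,0,0],"fingers": 1},{"dp": [0,0,0],"angular": [0,0,0],"fingers": 1},{"dp": [0,0,0],"angular": [0,0,0],"fingers": 1},{"dp": [0,0,0],"angular": [0,0,0],"fingers": 1},{"dp": [0,0,0],"angular": [0,0,0],"fingers": 1},{"dp": [0,0,0],"angular": [0,0,0],"fingers": 1},{"dp": [0,0,0],"angular": [0,0,0],"fingers": 1},{"dp": [0,0,0],"angular": [0,0,0],"fingers": 1},{"dp": [0,0,0],"angular": [0,0,0],"fingers": 1},{"dp": [0,0,0],"angular": [0,0,0],"fingers": 1}]'

```text
time_s: 6.4
eef_pos: [486.0, -286.3, 91.3]
orientation: [[0.809, 0.588, 0.001], [0.588, -0.809, -0.0], [0.001, 0.001, -1.0]]
contact_force: [-0.0, 2.2, 8.5]
grip_width: 29.7
grasp_force: 44.2
```

Request:
servo_tool --increments '[{"dp": [0,0,-0.3],"angular": [0,0,0],"fingers": 1},{"dp": [0,0,-0.5],"angular": [0,0,0],"fingers": 1},{"dp": [0,0,-0.6],"angular": [0,0,0],"fingers": 1},{"dp": [0,0,-0.7],"angular": [0,0,0],"fingers": 1},{"dp": [0,0,-0.7],"angular": [0,0,0],"fingers": 1},{"dp": [0,0,-0.6],"angular": [0,0,0],"fingers": 1},{"dp": [0,0,-0.4],"angular": [0,0,0],"fingers": 1},{"dp": [0,0,0],"angular": [0,0,0],"fingers": 1}]'

```text
time_s: 7.07
eef_pos: [486.4, -286.8, 245.7]
orientation: [[0.809, 0.588, 0.004], [0.588, -0.809, -0.002], [0.002, 0.004, -1.0]]
contact_force: [1.0, -0.6, -1.9]
grip_width: 29.6
grasp_force: 45.3
```

```bash
python3 -c "
from d import *;from h import *
a=np.radians(176);n=np.array([np.sin(.45)*np.cos(a),np.sin(.45)*np.sin(a),np.cos(.45)]);M=np.array([519.4,164,96.5])
print(M+50*n,M+128*n)
for ya in (-20,-54,-80):
  print(ya);go(M+128*n,mk(-n,np.radians(ya)))
s=env.sense();c=Cam(env.camera_model('scene'))
im=env.get_image('scene');cv2.imwrite('pics/s2.png',cv2.resize(im[60:200,140:300,::-1],None,fx=4,fy=4,interpolation=cv2.INTER_CUBIC))
p=np.array(s['eef_pos']);print(c.px([p-[0,0,78],p+[0,0,48]]))
"
```

```text
[497.704701   165.51708309 141.52235512] [463.86003457 167.88373272 211.7572291 ]
-20
t 7.07 pos [ 486.4 -286.8  245.7] j [ 0.25  0.72  0.47  1.52 -0.36  0.99 -0.13] w 29.6 F [ 1.  -0.6 -1.9]
 dp/40 in present axes [ 6.23 -9.53  0.82] in target axes [10.29 -4.94  0.18] rot/.08 [-4.68  3.16 -6.93]
-54
t 7.07 pos [ 486.4 -286.8  245.7] j [ 0.25  0.72  0.47  1.52 -0.36  0.99 -0.13] w 29.6 F [ 1.  -0.6 -1.9]
 dp/40 in present axes [ 6.23 -9.53  0.82] in target axes [ 5.54 -9.97  0.18] rot/.08 [-3.46  4.38  0.64]
-80
t 7.07 pos [ 486.4 -286.8  245.7] j [ 0.25  0.72  0.47  1.52 -0.36  0.99 -0.13] w 29.6 F [ 1.  -0.6 -1.9]
 dp/40 in present axes [ 6.23 -9.53  0.82] in target axes [  0.93 -11.37   0.18] rot/.08 [-2.48  5.05  5.88]
[[210.72137832 119.34842322]
 [207.86584429  91.05806576]]
```

View pics/s2.png

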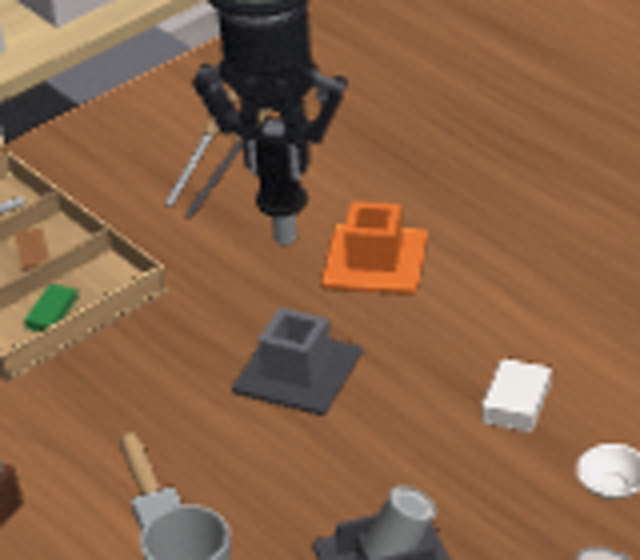

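The thermometer hangs upright in the grip, with the lens at crop (286,241) where predicted. The empty stand is at (295,345). Now I'll carry it to the wide flask.

Request:
servo_tool --increments '[{"dp": [0.3,-0.45,0],"angular": [0,0,0],"fingers": 1},{"dp": [0.4,-0.65,0],"angular": [0,0,0],"fingers": 1},{"dp": [0.48,-0.73,0],"angular": [0,0,0],"fingers": 1},{"dp": [0.48,-0.73,0],"angular": [0,0,0],"fingers": 1},{"dp": [0.48,-0.73,0],"angular": [0,0,0],"fingers": 1},{"dp": [0.48,-0.73,0],"angular": [0,0,0],"fingers": 1},{"dp": [0.48,-0.73,0],"angular": [0,0,0],"fingers": 1},{"dp": [0.48,-0.73,0],"angular": [0,0,0],"fingers": 1},{"dp": [0.48,-0.73,0],"angular": [0,0,0],"fingers": 1},{"dp": [0.48,-0.73,0],"angular": [0,0,0],"fingers": 1},{"dp": [0.48,-0.73,0],"angular": [0,0,0],"fingers": 1},{"dp": [0.48,-0.73,0],"angular": [0,0,0],"fingers": 1}]'

```text
time_s: 8.12
eef_pos: [465.1, 116.6, 241.6]
orientation: [[0.809, 0.588, -0.001], [0.588, -0.809, -0.001], [-0.001, -0.0, -1.0]]
contact_force: [0.2, -0.4, -1.3]
grip_width: 29.5
grasp_force: 45.4
```

Request:
servo_tool --increments '[{"dp": [0.48,-0.73,0],"angular": [-0.43,0.55,0.08],"fingers": 1},{"dp": [0.25,-0.4,0],"angular": [-0.43,0.55,0.08],"fingers": 1},{"dp": [0,0,0],"angular": [-0.43,0.55,0.08],"fingers": 1},{"dp": [0,0,0],"angular": [-0.43,0.55,0.08],"fingers": 1},{"dp": [0,0,0],"angular": [-0.43,0.55,0.08],"fingers": 1},{"dp": [0,0,0],"angular": [-0.43,0.55,0.08],"fingers": 1},{"dp": [0,0,0],"angular": [-0.43,0.55,0.08],"fingers": 1},{"dp": [0,0,0],"angular": [-0.43,0.55,0.08],"fingers": 1},{"dp": [0,0,0],"angular": [0,0,0],"fingers": 1},{"dp": [0,0,0],"angular": [0,0,0],"fingers": 1}]'

```text
time_s: 8.95
eef_pos: [462.5, 168.7, 241.7]
orientation: [[0.76, 0.488, 0.429], [0.551, -0.834, -0.027], [0.345, 0.257, -0.903]]
contact_force: [0.5, 0.4, -2.1]
grip_width: 29.5
grasp_force: 45.6
```

```bash
cat > a.py <<'E'
from d import *;from h import *
a=np.radians(176);n=np.array([np.sin(.45)*np.cos(a),np.sin(.45)*np.sin(a),np.cos(.45)]);M=np.array([519.4,164,96.5])
def aim(ya=None):
  R=np.array(env.sense()['orientation']);ya=np.arctan2(R[1,1],R[0,1]) if ya is None else ya
  go(M+128*n,mk(-n,ya))
E
python3 -c "
from a import *
aim()
im=env.get_image('wrist');cv2.imwrite('pics/w3.png',im[:,:,::-1]);c=Cam(env.camera_model('wrist'));print(c.px([M,M+50*n,[575,-20,87]]))"
```

```text
t 8.95 pos [462.5 168.7 241.7] j [-0.92  0.54  0.57  2.19 -0.54  0.11 -0.94] w 29.5 F [ 0.5  0.4 -2.1]
 dp/40 in present axes [-0.24 -0.16  0.69] in target axes [-0.26 -0.14  0.69] rot/.08 [-0.07  0.04  1.19]
[[245.07540625 188.03081712]
 [243.58153243 207.33909256]
 [413.00449789 233.53234343]]
```

View pics/w3.png

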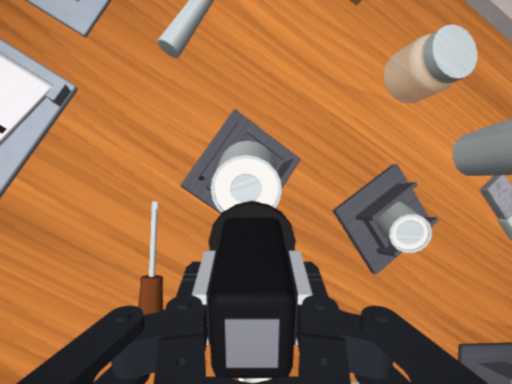

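The wrist view puts the sprue mouth at (246,187) against a predicted (245,188), so the measurement holds. I'll move in and check the pose.

Request:
servo_tool --increments '[{"dp": [-0.09,-0.05,0.23],"angular": [-0.07,0.04,0],"fingers": 1},{"dp": [-0.09,-0.05,0.23],"angular": [0,0,0],"fingers": 1},{"dp": [-0.08,-0.05,0.23],"angular": [0,0,0],"fingers": 1},{"dp": [0,0,0],"angular": [0,0,0],"fingers": 1},{"dp": [0,0,0],"angular": [0,0,0],"fingers": 1}]'

```text
time_s: 9.42
eef_pos: [465.9, 167.9, 214.9]
orientation: [[0.761, 0.484, 0.432], [0.55, -0.835, -0.032], [0.346, 0.262, -0.901]]
contact_force: [-0.0, 0.6, -1.8]
grip_width: 29.6
grasp_force: 45.4
```

```bash
python3 -c "
from a import *
aim()
im=env.get_image('scene');cv2.imwrite('pics/s4.png',cv2.resize(im[110:250,210:370,::-1],None,fx=4,fy=4,interpolation=cv2.INTER_CUBIC));c=Cam(env.camera_model('scene'))
s=env.sense();p=np.array(s['eef_pos']);z=np.array(s['orientation'])[:,2];print((c.px([M,p+78*z,p+27*z])-[210,110])*4)"
```

```text
t 9.42 pos [465.9 167.9 214.9] j [-0.84  0.58  0.45  2.22 -0.58  0.   -0.92] w 29.6 F [-0.   0.6 -1.8]
 dp/40 in present axes [-0.07 -0.04  0.05] in target axes [-0.07 -0.04  0.05] rot/.08 [0.   0.03 1.22]
[[330.37724965 367.10652518]
 [351.21786063 316.0384223 ]
 [374.51057715 263.86349264]]
```

View pics/s4.png

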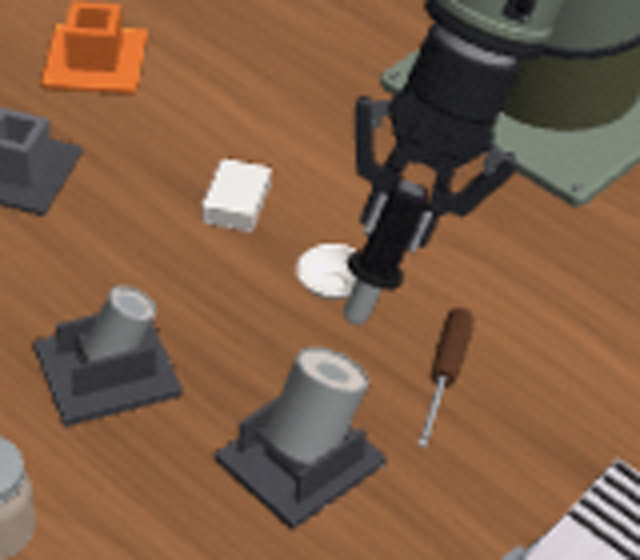

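Joint 6 is at the edge of its range (0). Backing the tilt off by 0.025 rad pulls it away from the limit and puts the spot exactly on the mouth centre. Lens distance is about 52 mm. I'll trim and hold.

Request:
servo_tool --increments '[{"dp": [0,0,0],"angular": [0.16,-0.27,0],"fingers": 1},{"dp": [0,0,0],"angular": [0,0,0],"fingers": 1},{"dp": [0,0,0],"angular": [0,0,0],"fingers": 1},{"dp": [0,0,0],"angular": [0,0,0],"fingers": 1}]'

```text
time_s: 9.8
eef_pos: [465.5, 168.3, 215.2]
orientation: [[0.769, 0.49, 0.411], [0.549, -0.835, -0.032], [0.328, 0.25, -0.911]]
contact_force: [-0.3, 0.8, -2.3]
grip_width: 29.4
grasp_force: 45.5
```

```bash
cat >> a.py <<'E'
def rep():
  aim();s=env.sense();p=np.array(s['eef_pos']);z=np.array(s['orientation'])[:,2];L=p+78*z
  print('j6',s['joints'][5],'tilt err',np.arccos(-z@n),'lens-mouth along n',(L-M)@n,'spot off',(L+50*z-M).round(1),np.abs(s['qd']).max())
E
python3 -c "
from a import *
rep()"
```

```text
t 9.8 pos [465.5 168.3 215.2] j [-0.85  0.58  0.47  2.2  -0.58  0.05 -0.92] w 29.4 F [-0.3  0.8 -2.3]
 dp/40 in present axes [-0.07 -0.03  0.06] in target axes [-0.07 -0.03  0.06] rot/.08 [-0.14  0.28  1.16]
j6 0.05446992594734391 tilt err 0.02524756050957543 lens-mouth along n 52.38516689834559 spot off [-1.3  0.2  2.1] 0.0044780832748715586
```

The spot is within 2.5 mm of the mouth centre, 1.4° off square, with the lens at 52 mm. I'll hold for about 1.9 s.

Request:
servo_tool --increments '[{"dp": [0,0,0],"angular": [0,0,0],"fingers": 1},{"dp": [0,0,0],"angular": [0,0,0],"fingers": 1},{"dp": [0,0,0],"angular": [0,0,0],"fingers": 1},{"dp": [0,0,0],"angular": [0,0,0],"fingers": 1},{"dp": [0,0,0],"angular": [0,0,0],"fingers": 1},{"dp": [0,0,0],"angular": [0,0,0],"fingers": 1},{"dp": [0,0,0],"angular": [0,0,0],"fingers": 1},{"dp": [0,0,0],"angular": [0,0,0],"fingers": 1},{"dp": [0,0,0],"angular": [0,0,0],"fingers": 1},{"dp": [0,0,0],"angular": [0,0,0],"fingers": 1},{"dp": [0,0,0],"angular": [0,0,0],"fingers": 1},{"dp": [0,0,0],"angular": [0,0,0],"fingers": 1}]'

```text
time_s: 10.8
eef_pos: [465.5, 168.3, 215.0]
orientation: [[0.769, 0.49, 0.41], [0.549, -0.835, -0.032], [0.327, 0.25, -0.911]]
contact_force: [-0.3, -0.7, -2.5]
grip_width: 29.3
grasp_force: 45.5
```

Request:
servo_tool --increments '[{"dp": [0,0,0],"angular": [0,0,0],"fingers": 1},{"dp": [0,0,0],"angular": [0,0,0],"fingers": 1},{"dp": [0,0,0],"angular": [0,0,0],"fingers": 1},{"dp": [0,0,0],"angular": [0,0,0],"fingers": 1},{"dp": [0,0,0],"angular": [0,0,0],"fingers": 1},{"dp": [0,0,0],"angular": [0,0,0],"fingers": 1},{"dp": [0,0,0],"angular": [0,0,0],"fingers": 1},{"dp": [0,0,0],"angular": [0,0,0],"fingers": 1},{"dp": [0,0,0],"angular": [0,0,0],"fingers": 1},{"dp": [0,0,0],"angular": [0,0,0],"fingers": 1},{"dp": [0,0,0],"angular": [0,0,0],"fingers": 1}]'

```text
time_s: 11.72
eef_pos: [465.5, 168.2, 215.0]
orientation: [[0.769, 0.49, 0.41], [0.549, -0.835, -0.032], [0.327, 0.25, -0.911]]
contact_force: [-0.0, 0.0, -2.0]
grip_width: 29.5
grasp_force: 45.5
```

```bash
python3 -c "
from a import *
rep();go([486.0,-286.8,245],mk(DOWN,np.radians(-54)))"
```

```text
t 11.72 pos [465.5 168.2 215. ] j [-0.85  0.58  0.47  2.2  -0.58  0.06 -0.92] w 29.5 F [-0.  0. -2.]
 dp/40 in present axes [-0.06 -0.03  0.06] in target axes [-0.07 -0.03  0.05] rot/.08 [-0.15  0.29  1.16]
j6 0.05533339328780499 tilt err 0.02601636817662184 lens-mouth along n 52.2000210334167 spot off [-1.3  0.1  1.8] 0.002005680153764005
t 11.72 pos [465.5 168.2 215. ] j [-0.85  0.58  0.47  2.2  -0.58  0.06 -0.92] w 29.5 F [-0.  0. -2.]
 dp/40 in present axes [-5.61  9.94 -0.11] in target axes [-6.27  9.5  -0.75] rot/.08 [ 3.33 -4.12 -0.66]
```

Request:
servo_tool --increments '[{"dp": [0,0,-0.4],"angular": [0,0,0],"fingers": 1},{"dp": [0,0,-0.6],"angular": [0,0,0],"fingers": 1},{"dp": [0,0,0],"angular": [0.42,-0.51,-0.08],"fingers": 1},{"dp": [0,0,0],"angular": [0.42,-0.51,-0.08],"fingers": 1},{"dp": [0,0,0],"angular": [0.42,-0.52,-0.08],"fingers": 1},{"dp": [0,0,0],"angular": [0.42,-0.51,-0.08],"fingers": 1},{"dp": [0,0,0],"angular": [0.42,-0.52,-0.08],"fingers": 1},{"dp": [0,0,0],"angular": [0.41,-0.51,-0.09],"fingers": 1},{"dp": [0,0,0],"angular": [0.41,-0.52,-0.09],"fingers": 1},{"dp": [0,0,0],"angular": [0.41,-0.52,-0.08],"fingers": 1},{"dp": [0,0,0],"angular": [0,0,0],"fingers": 1}]'

```text
time_s: 12.63
eef_pos: [450.0, 169.1, 251.2]
orientation: [[0.809, 0.588, -0.001], [0.588, -0.809, -0.001], [-0.002, -0.0, -1.0]]
contact_force: [0.7, 0.2, -2.1]
grip_width: 29.7
grasp_force: 45.6
```

```bash
python3 -c "
from a import *
go([486.0,-286.8,245],mk(DOWN,np.radians(-54)))"
```

```text
t 12.63 pos [450.  169.1 251.2] j [-0.77  0.62  0.63  1.79 -0.45  0.88 -0.88] w 29.7 F [ 0.7  0.2 -2.1]
 dp/40 in present axes [-5.97  9.75  0.16] in target axes [-5.97  9.75  0.16] rot/.08 [-0.01  0.02  0.  ]
```

Request:
servo_tool --increments '[{"dp": [-0.42,0.68,0],"angular": [0,0,0],"fingers": 1},{"dp": [-0.42,0.68,0],"angular": [0,0,0],"fingers": 1},{"dp": [-0.42,0.68,0],"angular": [0,0,0],"fingers": 1},{"dp": [-0.42,0.68,0],"angular": [0,0,0],"fingers": 1},{"dp": [-0.42,0.68,0],"angular": [0,0,0],"fingers": 1},{"dp": [-0.42,0.68,0],"angular": [0,0,0],"fingers": 1},{"dp": [-0.42,0.68,0],"angular": [0,0,0],"fingers": 1},{"dp": [-0.42,0.68,0],"angular": [0,0,0],"fingers": 1},{"dp": [-0.42,0.68,0],"angular": [0,0,0],"fingers": 1},{"dp": [-0.42,0.68,0],"angular": [0,0,0],"fingers": 1},{"dp": [-0.42,0.68,0],"angular": [0,0,0],"fingers": 1},{"dp": [-0.42,0.68,0],"angular": [0,0,0],"fingers": 1}]'

```text
time_s: 13.63
eef_pos: [478.0, -214.4, 251.4]
orientation: [[0.809, 0.588, 0.002], [0.588, -0.809, -0.001], [0.001, 0.002, -1.0]]
contact_force: [1.1, -0.5, -1.7]
grip_width: 29.5
grasp_force: 45.7
```

Request:
servo_tool --increments '[{"dp": [-0.4,0.7,0],"angular": [0,0,0],"fingers": 1},{"dp": [-0.3,0.5,0],"angular": [0,0,0],"fingers": 1},{"dp": [-0.23,0.39,0],"angular": [0,0,0],"fingers": 1},{"dp": [0,0,0],"angular": [0,0,0],"fingers": 1},{"dp": [0,0,0],"angular": [0,0,0],"fingers": 1},{"dp": [0,0,0],"angular": [0,0,0],"fingers": 1}]'

```text
time_s: 14.13
eef_pos: [485.6, -285.5, 251.3]
orientation: [[0.808, 0.589, 0.001], [0.589, -0.808, -0.0], [0.001, 0.001, -1.0]]
contact_force: [-0.8, 0.4, -3.5]
grip_width: 29.5
grasp_force: 45.8
```

```bash
python3 -c "
from a import *
go([486.0,-286.8,91.5],mk(DOWN,np.radians(-54)))"
```

```text
t 14.13 pos [ 485.6 -285.5  251.3] j [ 0.22  0.72  0.51  1.51 -0.39  1.02 -0.11] w 29.5 F [-0.8  0.4 -3.5]
 dp/40 in present axes [-0.01  0.03  4.  ] in target axes [-0.01  0.03  4.  ] rot/.08 [ 0.01 -0.01  0.01]
```

Request:
servo_tool --increments '[{"dp": [-0.01,0.03,0.4],"angular": [0,0,0],"fingers": 1},{"dp": [0,0,0.6],"angular": [0,0,0],"fingers": 1},{"dp": [0,0,0.6],"angular": [0,0,0],"fingers": 1},{"dp": [0,0,0.6],"angular": [0,0,0],"fingers": 1},{"dp": [0,0,0.4],"angular": [0,0,0],"fingers": 1},{"dp": [0,0,0.4],"angular": [0,0,0],"fingers": 1},{"dp": [0,0,0.4],"angular": [0,0,0],"fingers": 1},{"dp": [0,0,0.3],"angular": [0,0,0],"fingers": 1},{"dp": [0,0,0],"angular": [0,0,0],"fingers": 1},{"dp": [0,0,0],"angular": [0,0,0],"fingers": 1}]'

```text
time_s: 14.97
eef_pos: [486.1, -286.8, 103.7]
orientation: [[0.808, 0.589, 0.0], [0.589, -0.808, -0.0], [0.0, 0.0, -1.0]]
contact_force: [-0.0, -0.2, -1.9]
grip_width: 29.6
grasp_force: 45.7
```

```bash
python3 -c "
from a import *
go([486.0,-286.6,91.5],mk(DOWN,np.radians(-54)))"
```

```text
t 14.97 pos [ 486.1 -286.8  103.7] j [ 0.28  0.91  0.39  1.67 -0.51  0.67  0.  ] w 29.6 F [-0.  -0.2 -1.9]
 dp/40 in present axes [ 0.   -0.01  0.3 ] in target axes [ 0.   -0.01  0.3 ] rot/.08 [ 0.   -0.    0.02]
```

Request:
servo_tool --increments '[{"dp": [0,0,0.1],"angular": [0,0,0],"fingers": 1},{"dp": [0,0,0.1],"angular": [0,0,0],"fingers": 1},{"dp": [0,0,0.06],"angular": [0,0,0],"fingers": 1},{"dp": [0,0,0.04],"angular": [0,0,0],"fingers": 1},{"dp": [0,0,0],"angular": [0,0,0],"fingers": 1},{"dp": [0,0,0],"angular": [0,0,0],"fingers": 1}]'

```text
time_s: 15.47
eef_pos: [486.0, -287.6, 91.5]
orientation: [[0.809, 0.588, 0.001], [0.588, -0.809, -0.0], [0.0, 0.0, -1.0]]
contact_force: [0.5, 0.5, -1.9]
grip_width: 29.2
grasp_force: 45.8
```

Request:
servo_tool --increments '[{"dp": [0,0,0.03],"angular": [0,0,0],"fingers": 1},{"dp": [0,0,0],"angular": [0,0,0],"fingers": 1},{"dp": [0,0,0],"angular": [0,0,0],"fingers": 1}]'

```text
time_s: 15.72
eef_pos: [486.0, -287.7, 91.3]
orientation: [[0.809, 0.588, 0.001], [0.588, -0.809, -0.0], [0.001, 0.001, -1.0]]
contact_force: [-3.7, 3.0, 18.9]
grip_width: 29.2
grasp_force: 48.4
```

Request:
servo_tool --increments '[{"dp": [0,0,0.03],"angular": [0,0,0],"fingers": 1},{"dp": [0,0,0],"angular": [0,0,0],"fingers": 1},{"dp": [0,0,0],"angular": [0,0,0],"fingers": 1}]'

```text
time_s: 15.97
eef_pos: [486.2, -287.7, 91.1]
orientation: [[0.809, 0.588, 0.002], [0.588, -0.809, -0.0], [0.002, 0.002, -1.0]]
contact_force: [-8.5, 7.7, 41.8]
grip_width: 29.5
grasp_force: 51.1
```

It is seated. I'll relieve the press, then open and lift clear.

Request:
servo_tool --increments '[{"dp": [0,0,-0.05],"angular": [0,0,0],"fingers": 1},{"dp": [0,0,0],"angular": [0,0,0],"fingers": 1},{"dp": [0,0,0],"angular": [0,0,0],"fingers": -1},{"dp": [0,0,0],"angular": [0,0,0],"fingers": -1},{"dp": [0,0,0],"angular": [0,0,0],"fingers": -1},{"dp": [0,0,0],"angular": [0,0,0],"fingers": -1},{"dp": [0,0,0],"angular": [0,0,0],"fingers": -1},{"dp": [0,0,0],"angular": [0,0,0],"fingers": -1},{"dp": [0,0,0],"angular": [0,0,0],"fingers": -1},{"dp": [0,0,0],"angular": [0,0,0],"fingers": -1},{"dp": [0,0,0],"angular": [0,0,0],"fingers": -1},{"dp": [0,0,0],"angular": [0,0,0],"fingers": -1}]'

```text
time_s: 16.97
eef_pos: [485.9, -287.6, 91.1]
orientation: [[0.809, 0.588, 0.0], [0.588, -0.809, -0.0], [0.0, 0.0, -1.0]]
contact_force: [0.1, -0.5, -0.4]
grip_width: 85.4
grasp_force: 0.0
```

Request:
servo_tool --increments '[{"dp": [0,0,-0.3],"angular": [0,0,0],"fingers": -1},{"dp": [0,0,-0.6],"angular": [0,0,0],"fingers": -1},{"dp": [0,0,-0.8],"angular": [0,0,0],"fingers": -1},{"dp": [0,0,-0.8],"angular": [0,0,0],"fingers": -1},{"dp": [0,0,-0.8],"angular": [0,0,0],"fingers": -1},{"dp": [0,0,-0.7],"angular": [0,0,0],"fingers": -1},{"dp": [0,0,0],"angular": [0,0,0],"fingers": -1}]'

```text
time_s: 17.55
eef_pos: [486.9, -288.6, 255.9]
orientation: [[0.809, 0.588, 0.006], [0.588, -0.809, -0.004], [0.003, 0.006, -1.0]]
contact_force: [0.9, -0.0, 0.2]
grip_width: 85.5
grasp_force: 0.0
```

```bash
python3 -c "
from a import *
a=env.get_image('wrist')[:,:,::-1];b=env.get_image('scene')[:,:,::-1]
cv2.imwrite('pics/w5.png',np.hstack([cv2.resize(a[100:240,180:340],None,fx=2.5,fy=2.5),cv2.resize(b[110:180,180:260],None,fx=5,fy=5)]))
go([430,407.5,160],mk(DOWN,np.radians(0)))
go([430,407.5,160],mk(DOWN,np.radians(90)))"
```

```text
t 17.65 pos [ 486.1 -287.5  251.7] j [ 0.23  0.72  0.52  1.5  -0.39  1.02 -0.1 ] w 85.2 F [ 0.1 -0.1 -1. ]
 dp/40 in present axes [  9.09 -14.88   2.28] in target axes [17.38 -1.4   2.29] rot/.08 [ 2.000e-02 -1.000e-02 -1.177e+01]
t 17.65 pos [ 486.1 -287.5  251.7] j [ 0.23  0.72  0.52  1.5  -0.39  1.02 -0.1 ] w 85.2 F [ 0.1 -0.1 -1. ]
 dp/40 in present axes [  9.09 -14.88   2.28] in target axes [ 1.4  17.38  2.29] rot/.08 [ 3.00e-02  2.00e-02 -3.14e+01]
```

View pics/w5.png

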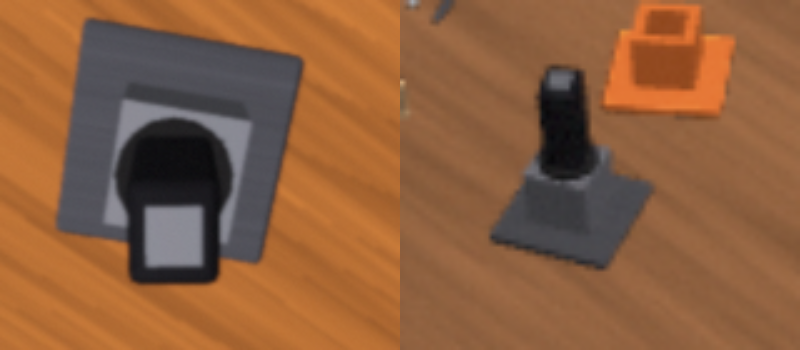

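The thermometer is back upright in its grey stand, seen left at (175,240) and right at (565,120). Next is the pedal, with fingers closing on the way.

Request:
servo_tool --squeeze 30 --increments '[{"dp": [0.46,-0.75,0],"angular": [0,0,0],"fingers": 1},{"dp": [0.46,-0.75,0],"angular": [0,0,0],"fingers": 1},{"dp": [0.46,-0.75,0],"angular": [0,0,0],"fingers": 1},{"dp": [0.46,-0.75,0],"angular": [0,0,0],"fingers": 1},{"dp": [0.46,-0.75,0],"angular": [0,0,0],"fingers": 1},{"dp": [0.46,-0.75,0],"angular": [0,0,0],"fingers": 1},{"dp": [0.46,-0.75,0],"angular": [0,0,0],"fingers": 1},{"dp": [0.46,-0.75,0],"angular": [0,0,0],"fingers": 1},{"dp": [0.46,-0.75,0],"angular": [0,0,0],"fingers": 1},{"dp": [0.46,-0.75,0],"angular": [0,0,0],"fingers": 1},{"dp": [0.46,-0.75,0],"angular": [0,0,0],"fingers": 1},{"dp": [0.46,-0.75,0],"angular": [0,0,0],"fingers": 1}]'

```text
time_s: 18.65
eef_pos: [451.7, 135.2, 250.2]
orientation: [[0.809, 0.588, -0.001], [0.588, -0.809, -0.001], [-0.001, 0.0, -1.0]]
contact_force: [1.5, -0.9, 0.0]
grip_width: -0.1
grasp_force: 0.0
```

Request:
servo_tool --increments '[{"dp": [0.46,-0.75,0],"angular": [0,0,0],"fingers": 1},{"dp": [0.46,-0.75,0],"angular": [0,0,0],"fingers": 1},{"dp": [0.46,-0.75,0],"angular": [0,0,0],"fingers": 1},{"dp": [0.46,-0.75,0],"angular": [0,0,0],"fingers": 1},{"dp": [0.46,-0.75,0],"angular": [0,0,0],"fingers": 1},{"dp": [0.46,-0.75,0],"angular": [0,0,0],"fingers": 1},{"dp": [0.46,-0.75,0],"angular": [0,0,0],"fingers": 1},{"dp": [0.3,-0.5,0],"angular": [0,0,0],"fingers": 1},{"dp": [0,0,0],"angular": [0,0,0],"fingers": 1},{"dp": [0,0,0],"angular": [0,0,0],"fingers": 1},{"dp": [0,0,0],"angular": [0,0,0],"fingers": 1}]'

```text
time_s: 19.57
eef_pos: [431.2, 401.4, 250.3]
orientation: [[0.809, 0.588, -0.0], [0.588, -0.809, -0.001], [-0.001, 0.001, -1.0]]
contact_force: [-0.2, 0.0, -0.5]
grip_width: -0.1
grasp_force: 0.0
```

```bash
python3 -c "
from a import *
go([428,407.5,60])
c=Cam(env.camera_model('wrist'));im=env.get_image('wrist')
A=np.array([[516.8,447,26],[516,371,26],[396.6,370,60],[396.5,443.5,60]]);p=c.px(A);print(p.round(1))
# plate corners seen in the wrist picture
g=im.min(2);m=((g>185)*255).astype(np.uint8);m=cv2.morphologyEx(m,cv2.MORPH_CLOSE,np.ones((13,13)))
cs=sorted(cv2.findContours(m,0,1)[0],key=cv2.contourArea)
for k in cs[-4:]:print(cv2.contourArea(k),cv2.approxPolyDP(k,6,True).reshape(-1,2).tolist())"
```

```text
t 19.57 pos [431.2 401.4 250.3] j [-1.1   0.79  0.66  1.41 -0.51  1.11 -1.3 ] w -0.1 F [-0.2  0.  -0.5]
 dp/40 in present axes [ 0.03 -0.18  4.76] in target axes [ 0.03 -0.18  4.76] rot/.08 [0. 0. 0.]
[[265.   65.6]
 [323.2 112.4]
 [256.5 211.7]
 [196.7 171.3]]
811.0 [[71, 32], [64, 53], [85, 65], [93, 44]]
981.5 [[511, 226], [480, 235], [471, 253], [487, 265], [511, 267], [511, 256], [494, 254], [494, 241], [511, 237]]
1385.5 [[458, 330], [434, 336], [424, 354], [448, 369], [464, 364], [474, 342]]
9015.0 [[266, 67], [196, 169], [254, 211], [325, 115]]
```

The pedal plate corners in the wrist view match the prediction within 3 px. I'll descend to just above it.

Request:
servo_tool --increments '[{"dp": [0.03,-0.18,0.4],"angular": [0,0,0],"fingers": 1},{"dp": [0,0,0.7],"angular": [0,0,0],"fingers": 1},{"dp": [0,0,0.8],"angular": [0,0,0],"fingers": 1},{"dp": [0,0,0.8],"angular": [0,0,0],"fingers": 1},{"dp": [0,0,0.8],"angular": [0,0,0],"fingers": 1},{"dp": [0,0,0.6],"angular": [0,0,0],"fingers": 1},{"dp": [0,0,0.4],"angular": [0,0,0],"fingers": 1},{"dp": [0,0,0.2],"angular": [0,0,0],"fingers": 1},{"dp": [0,0,0],"angular": [0,0,0],"fingers": 1},{"dp": [0,0,0],"angular": [0,0,0],"fingers": 1}]'

```text
time_s: 20.45
eef_pos: [428.4, 408.5, 63.7]
orientation: [[0.809, 0.588, 0.001], [0.588, -0.809, 0.0], [0.001, 0.0, -1.0]]
contact_force: [-0.2, -1.4, 0.1]
grip_width: -0.0
grasp_force: 0.0
```

Request:
servo_tool --increments '[{"dp": [0,0,0.2],"angular": [0,0,0],"fingers": 1},{"dp": [0,0,0.2],"angular": [0,0,0],"fingers": 1},{"dp": [0,0,0.2],"angular": [0,0,0],"fingers": 1},{"dp": [0,0,0.1],"angular": [0,0,0],"fingers": 1},{"dp": [0,0,0],"angular": [0,0,0],"fingers": 1},{"dp": [0,0,0],"angular": [0,0,0],"fingers": 1}]'

```text
time_s: 20.95
eef_pos: [427.8, 408.9, 34.9]
orientation: [[0.809, 0.588, 0.0], [0.588, -0.809, -0.0], [0.0, 0.0, -1.0]]
contact_force: [-2.6, 0.6, 4.2]
grip_width: 0.1
grasp_force: 2.5
```

Request:
servo_tool --increments '[{"dp": [0,0,0.08],"angular": [0,0,0],"fingers": 1},{"dp": [0,0,0.08],"angular": [0,0,0],"fingers": 1},{"dp": [0,0,0],"angular": [0,0,0],"fingers": 1},{"dp": [0,0,0],"angular": [0,0,0],"fingers": 1}]'

```text
time_s: 21.28
eef_pos: [427.9, 408.9, 28.9]
orientation: [[0.809, 0.588, 0.0], [0.588, -0.809, 0.0], [0.0, 0.0, -1.0]]
contact_force: [-3.7, 0.6, 6.7]
grip_width: 0.1
grasp_force: 3.0
```

Request:
servo_tool --increments '[{"dp": [0,0,0.04],"angular": [0,0,0],"fingers": 1},{"dp": [0,0,0],"angular": [0,0,0],"fingers": 1},{"dp": [0,0,0],"angular": [0,0,0],"fingers": 1}]'

```text
time_s: 21.53
eef_pos: [427.9, 409.0, 27.4]
orientation: [[0.809, 0.588, 0.0], [0.588, -0.809, 0.0], [0.0, 0.0, -1.0]]
contact_force: [-3.3, 1.0, 6.8]
grip_width: -0.0
grasp_force: 3.2
```

Request:
servo_tool --increments '[{"dp": [0,0,0.03],"angular": [0,0,0],"fingers": 1},{"dp": [0,0,0],"angular": [0,0,0],"fingers": 1},{"dp": [0,0,0],"angular": [0,0,0],"fingers": 1}]'

```text
time_s: 21.78
eef_pos: [427.9, 409.0, 26.2]
orientation: [[0.808, 0.589, 0.0], [0.589, -0.808, 0.0], [0.0, 0.0, -1.0]]
contact_force: [-4.2, -0.4, 7.9]
grip_width: -0.0
grasp_force: 3.4
```

Request:
servo_tool --increments '[{"dp": [0,0,0.02],"angular": [0,0,0],"fingers": 1},{"dp": [0,0,0],"angular": [0,0,0],"fingers": 1},{"dp": [0,0,0],"angular": [0,0,0],"fingers": 1}]'

```text
time_s: 22.03
eef_pos: [427.9, 408.9, 25.8]
orientation: [[0.809, 0.588, 0.0], [0.588, -0.809, 0.0], [0.001, -0.0, -1.0]]
contact_force: [-5.9, -0.7, 14.1]
grip_width: 0.3
grasp_force: 7.1
```

The force has jumped and z has stopped at 25.8, so the pedal is on its stop. One small firm push, then I'll lift away.

Request:
servo_tool --increments '[{"dp": [0,0,0.02],"angular": [0,0,0],"fingers": 1},{"dp": [0,0,0],"angular": [0,0,0],"fingers": 1},{"dp": [0,0,0],"angular": [0,0,0],"fingers": 1},{"dp": [0,0,0],"angular": [0,0,0],"fingers": 1}]'

```text
time_s: 22.37
eef_pos: [427.9, 409.0, 25.5]
orientation: [[0.809, 0.588, 0.0], [0.588, -0.809, 0.001], [0.001, -0.0, -1.0]]
contact_force: [-8.1, -2.6, 23.8]
grip_width: 0.3
grasp_force: 11.8
```

Request:
servo_tool --increments '[{"dp": [0,0,-0.2],"angular": [0,0,0],"fingers": 1},{"dp": [0,0,-0.4],"angular": [0,0,0],"fingers": 1},{"dp": [0,0,-0.6],"angular": [0,0,0],"fingers": 1},{"dp": [0,0,-0.8],"angular": [0,0,0],"fingers": 1},{"dp": [0,0,-0.8],"angular": [0,0,0],"fingers": 1},{"dp": [0,0,-0.8],"angular": [0,0,0],"fingers": 1},{"dp": [0,0,-0.8],"angular": [0,0,0],"fingers": 1},{"dp": [0,0,-0.8],"angular": [0,0,0],"fingers": 1},{"dp": [0,0,-0.4],"angular": [0,0,0],"fingers": 1},{"dp": [0,0,0],"angular": [0,0,0],"fingers": 1},{"dp": [0,0,0],"angular": [0,0,0],"fingers": 1},{"dp": [0,0,0],"angular": [0,0,0],"fingers": 1}]'

```text
time_s: 23.37
eef_pos: [427.6, 408.6, 247.4]
orientation: [[0.809, 0.588, -0.0], [0.588, -0.809, -0.001], [-0.001, 0.001, -1.0]]
contact_force: [-0.2, 0.7, -0.0]
grip_width: -0.1
grasp_force: 0.0
```

```bash
python3 -c "
from a import *
c=Cam(env.camera_model('wrist'));im=env.get_image('wrist')
print(c.px([[516.8,447,26],[516,371,26],[396.6,370,60],[396.5,443.5,60]]).round(1).tolist())
m=((im.min(2)>185)*255).astype(np.uint8);m=cv2.morphologyEx(m,cv2.MORPH_CLOSE,np.ones((13,13)))
k=max(cv2.findContours(m,0,1)[0],key=cv2.contourArea);print(cv2.approxPolyDP(k,6,True).reshape(-1,2).tolist())
# what changed in the fixed scene view, away from the arm
d=cv2.absdiff(env.get_image('scene')[:,:,::-1],cv2.imread('pics/scene0.png')).max(2)>45
k=[(cv2.boundingRect(x),cv2.contourArea(x)) for x in cv2.findContours(d.astype(np.uint8),0,1)[0]];print([x for x in k if x[1]>8])
go([430,407,250])"
```

```text
[[273.3, 67.1], [331.5, 114.1], [264.3, 214.0], [204.5, 173.3]]
[[275, 69], [204, 170], [261, 213], [333, 117]]
[((463, 99, 14, 9), 29.5), ((449, 59, 10, 8), 14.0), ((361, 56, 77, 143), 5440.5), ((347, 53, 9, 25), 31.0), ((353, 51, 9, 32), 23.0), ((463, 45, 9, 7), 18.0), ((396, 11, 6, 8), 10.5), ((442, 0, 70, 194), 4238.0), ((411, 0, 50, 66), 1860.5), ((408, 0, 8, 5), 16.0)]
t 23.47 pos [427.7 408.6 247.2] j [-1.11  0.8   0.66  1.41 -0.51  1.11 -1.31] w 0.0 F [ 0.4  0.5 -0.4]
 dp/40 in present axes [ 0.02  0.07 -0.07] in target axes [ 0.02  0.07 -0.07] rot/.08 [0. 0. 0.]
```

The pedal has sprung back to its original outline. Only the arm differs from the first scene picture, so I'm handing in.

```bash
python3 -c "
from rig import env
print(env.sign_off())"
```

```text
the job is handed in; nothing more can be done
None
```

The job is done and handed in (about 23.5 s used): the wide flask was measured for about 1.9 s (lens about 52 mm off, 1.4° from square by my estimate), the thermometer is back upright in its stand, the larger pedal was pressed to its stop and sprang back, and one picture I viewed (960 x 480) exceeded the 800 x 600 limit.

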